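Shut and clamp the inhaler-test impactor

TASK

Get the impactor ready for a test run: push its open lid over and ease it down until it is fully shut, without slamming it, and only then push the raised clamp handle fully down. Do it all by pushing gently with the fingertips or the outside of the fingers: grip and lift nothing, do not drag the impactor along the bench, and leave everything standing around it where it is.

Things in the scene. Friction and masses are not known exactly. Their poses are not given: they have to be found in the camera images.
- impactor: Cascade impactor: flat aluminium instrument, about 6 kg, loose on four rubber feet. Base 210 mm deep (its x), 280 mm wide (its y), 62 mm high. Origin: centre of its underside, on the bench; z up. Its +x points to the back (lid hinge), its -x to the front (clamp handle). It is turned by 1.15 to 1.85 rad, so the hinge lies towards the robot's left (+y), the handle towards its right.
- lid (a joint): Lid angle in rad: 0 fully shut, flat on the base; grows as it opens; starts at 1.5 to 1.8 (upright or leaning a little back), stops at 1.9. A stiff friction hinge keeps it at any angle: about 7 to 12 N at 150 mm from the axis moves it while upright, less as it comes down. Its outer face (upper when shut, rear when open) is flat and free to be pushed, but for the inlet.
- lid_hinge (a point): Middle of the lid's hinge axis: 95 mm behind the impactor's centre, 66 mm above the bench, parallel to the impactor's y. The lid is an aluminium plate, 200 mm from this axis to its free edge, 280 mm wide, 22 mm thick; with the lid shut its outer face lies 18 mm above this axis, 84 mm above the bench.
- lid_edge (a point): Middle of the lid's free edge, on its outer face: 200 mm from the hinge axis, about 265 mm above the bench when the lid is open, 84 mm when it is shut.
- lid_inlet (a point): Centre of the top of the inlet socket on the lid's outer face: a steel ring 42 mm across, 26 mm high, 98 mm off the middle on the impactor's +y side and 50 mm from the hinge axis.
- handle (a joint): Clamp handle angle in rad: 0 fully down (clamped), grows as it is raised; starts at 0.72 to 1.0, stops at 1.1. U-shaped: two steel arms outside the base's sides and a cross bar in front with a black rubber sleeve, 18 mm thick, 180 mm long. Stiff, stays where it is left; 4 to 8 N on the bar moves it. Coming down, its hooks swing forward over the pins in the shut lid's sides.
- handle_pivot (a point): Middle of the handle's pivot axis: 55 mm in front of the impactor's centre, 45 mm above the bench. The axis is parallel to the impactor's y.
- handle_bar (a point): Middle of the cross bar, in the axis of its rubber sleeve: 105.7 mm from the pivot axis. With the handle fully down it lies 105 mm in front of the pivot axis and 12 mm below it, 33 mm above the bench; raised, 100 to 130 mm above the bench.
- inhaler: Teal boot-shaped inhaler with an aluminium canister in its top, standing upright: body 30 x 30 mm, 85 mm high, a mouthpiece 20 mm high reaching 42 mm to its -x. Origin: centre of the body's underside. To be left alone.
- canister: Spare aluminium canister, 22 mm across, 60 mm high, upright. Origin: centre of its underside. To be left alone.
- spacer: Green spacer chamber lying on its flat foot: 155 mm long along its x, 58 mm wide, 60 mm high. Origin: centre of its foot. To be left alone.
- beaker: Glass beaker, 64 mm across, 85 mm high. Origin: centre of its underside. To be left alone.
- amber_bottle: Amber glass bottle with a white cap, 58 mm across, 120 mm high. Origin: centre of its underside. To be left alone.
- flow_meter: Dark hand-held flow meter lying flat, 130 (its x) x 70 x 26 mm. Origin: centre of its underside. To be left alone.
- spare_cup: Shallow steel impactor cup, 60 mm across, 20 mm high. Origin: centre of its underside. To be left alone.

How it is judged:
By the outcome, as a careful person would: the job done as asked, in the order asked, and still so for the second after the job is handed in, with the robot touching nothing.
It also fails if it takes over 45 s, if anything falls off the work surface, if the arm or the gripper's body presses on something with over 40 N, if the wrist force passes 120 N, or if a joint passes its speed limit or range.

ROBOT

A 7-joint arm with a two-finger parallel gripper is mounted at the origin on the work surface. World frame = base frame: x ahead of the robot, y to its left, z up, the work surface at z = 0. Lengths are in m, angles in rad, forces in N, time in s.
With the tool pointing down it reaches from about 0.425 to 0.875 m from the base axis. Payload 8.4 kg.
Tool frame: the origin (TCP) lies on the front face of the gripper's body, between the roots of the fingers; the fingertips stand 70 mm ahead of it and the grasp point (between the pads) lies 51 mm ahead of it; z points along the fingers, y is the line along which they close (so a half turn about z gives the same grasp; the last joint's range is limited). The gripper opens to 87 mm and grips with 3 to 60 N. Pads are 19 mm wide; open, the fingers measure 117 mm over their backs; the gripper's body (75 mm by 190 mm) begins 51 mm behind the grasp point.
Start: joints at [1.242, 0.333, 0.04, 1.465, -0.013, 1.343, -0.059], TCP at [0.148, -0.633, 0.292] pointing down, gripper open.
Joint ranges: [-2.58, 2.58], [-0.38, 2.09], [-1.3, 1.39], [0.25, 2.4], [-1.5, 4.64], [0.08, 2.09], [-2.65, 2.65]. Speed limits (rad/s): [2.22, 2.22, 2.79, 2.79, 3.14, 3.14, 3.14].

INTERFACE

Orientations are given as a 3x3 rotation matrix whose columns are the frame's x, y, z axes.
In Python, from station import arm, cams gives the robot as it stands.
- The arm moves only by the tool arm_command, never from a script. Its argument "targets" is a list that holds one entry, the list of rows, each a list of 6 numbers: the shift along the tool's x, y, z in cm, then the turn, a rotation vector about the tool's x, y, z in degrees. In form: [[[tx, ty, tz, wx, wy, wz], ...]]. A call has 1 to 12 rows; each row is the pose to reach, as a shift and turn from the pose commanded when the call began, along the tool's axes at that moment; what a row does not reach only later rows make up. A row lasts 1/8 s, in which the tool goes at most 62.5 mm and 10.7 degrees, less where a joint would pass 70% of its speed; a pose out of reach is approached as far as the arm can. A call with a gripper value outside its range is refused whole. "jaw" is the opening, from 0 (shut) to 1 (fully open), set as the call begins (left out, the last holds). The fingers move at their own pace and stop on an object; the grip force is fixed at half the most. Time passes only in rows, so rows that repeat a pose let the fingers close. It gives the time, the measured TCP pose, the force, the opening and the grip force at its end, in the units of the state.
- arm.get_state(): the state, without advancing time (a new reading comes with each control period).
- cams.capture(name): name is "side" or "top"; returns a dict with "img" (420x560x3 uint8, red, green, blue), "depth" (420x560 float32, m along the optical axis (not along the pixel's ray), 0 where there is no reading), "fovy" (degrees; the focal length in pixels is half the picture's height over the tangent of half this angle, whatever the lens; pixels are square), "cx", "cy" (the principal point, pixels), "cam_to_world" (4x4, takes a point from camera to world coordinates). Camera axes: x right, y up, looking along -z (the intrinsics and any distortion apply to the point x, -y, -z); pixel columns grow to the right and rows downward; lengths in m; the calibration is good to about 2 mm. A picture is of the moment at which its call begins.
- arm.job_done(): hands the job in; it is judged then, once.
The state is a dict: "time": time; "qpos": joint angles; "dq": joint speeds; "joint_torque": joint torques, N m; "tool_pos": TCP position; "eef_rot": TCP orientation; "contact_force": force on the tool from outside, world axes, zero at the start; "moment": the same for the moment, N m; "opening": opening from 0.0 (shut) to 1.0 (fully open); "grip_force": force on a finger pad.
Only numpy, scipy, OpenCV 4.12 (cv2) and the standard library are available. Lean on these libraries where they do the work, as an engineer would, in place of code of your own. Each camera call takes 0.05 s, during which the arm holds its last target. There are 200 camera calls.

## Working session

There is one attempt and no reset: what is moved stays moved. The work goes in short steps, Python scripts to look and compute and a tool call to move; the robot and the scene stay as the last step left them, time stands still between calls to the robot, and variables do not carry over. Pictures are saved under pics/ and viewed, at most 10 in all, crops included, and the job is handed in when it is done.

Besides the shell and the picture viewer there is one more tool, called after "Request:" as a command line: name --argument value ..., lists and objects as JSON in quotes. arm_command: Moves the arm, as the interface text tells. Its arguments: {"type":"object","properties":{"targets":{"type":"array"},"jaw":{"type":"number"}},"required":["targets"]}

```bash
ls; mkdir -p pics; cat > h.py <<'E'
import numpy as np, cv2
from station import arm, cams
def cap(n):
    c=cams.capture(n); c['f']=210/np.tan(np.radians(c['fovy'])/2); return c
def pts(c):
    d=c['depth']; v,u=np.mgrid[0:420,0:560]
    P=np.stack([(u-c['cx'])/c['f']*d,-(v-c['cy'])/c['f']*d,-d],-1)
    M=np.array(c['cam_to_world']); return P@M[:3,:3].T+M[:3,3]
E
python3 - <<'E'
from h import *
for n in('side','top'):
    c=cap(n); cv2.imwrite(f'pics/{n}0.png',c['img'][:,:,::-1]); np.savez(f'{n}0.npz',P=pts(c),d=c['depth'],img=c['img'])
    print({k:v for k,v in c.items() if k not in('img','depth')})
s=arm.get_state();print(s)
E
```

```text
pics
{'fovy': 45.449867771858486, 'cx': 285.27211976630014, 'cy': 212.35281412220198, 'cam_to_world': array([[-0.43141347,  0.54218554, -0.72105288, -0.3115093 ],
       [-0.90215101, -0.25710858,  0.34643721,  0.39296923],
       [ 0.00244436,  0.79995626,  0.60005333,  0.80276026],
       [ 0.        ,  0.        ,  0.        ,  1.        ]]), 'f': np.float64(501.40814323113483)}
{'fovy': 43.2615596847163, 'cx': 287.28672037503924, 'cy': 207.58791013704507, 'cam_to_world': array([[-0.01040074,  0.99588242, -0.09005569,  0.44424108],
       [-0.99991085, -0.00960394,  0.00927659, -0.03278109],
       [ 0.00837351,  0.09014415,  0.99589353,  1.27604652],
       [ 0.        ,  0.        ,  0.        ,  1.        ]]), 'f': np.float64(529.5681033327267)}
{'time': 0.1, 'qpos': array([ 1.241804  ,  0.33382095,  0.03987658,  1.46621067, -0.01342873,
        1.34332091, -0.05849617]), 'dq': array([-0.00061186, -0.00128136,  0.00024219, -0.00306072, -0.00036343,
        0.00069133, -0.0012859 ]), 'joint_torque': array([ 4.32342582e-03, -6.57813549e+01,  1.33998916e+00, -4.04703927e+01,
       -5.97974192e-02,  4.11019544e-02,  1.41029873e-04]), 'tool_pos': array([ 0.14796213, -0.63258314,  0.29144703]), 'eef_rot': array([[ 9.73718653e-01,  2.27753851e-01, -4.09793256e-04],
       [ 2.27754208e-01, -9.73717596e-01,  1.43665713e-03],
       [-7.18187116e-05, -1.49223198e-03, -9.99998884e-01]]), 'contact_force': array([-0.27880656, -0.15087034, -0.41175509]), 'moment': array([-0.03915523,  0.02068138, -0.00011345]), 'grip_force': 0.0, 'opening': 0.9984837957591358}
```

View pics/side0.png

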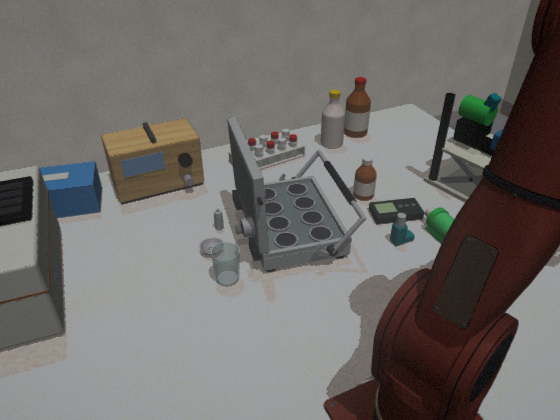

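View pics/top0.png

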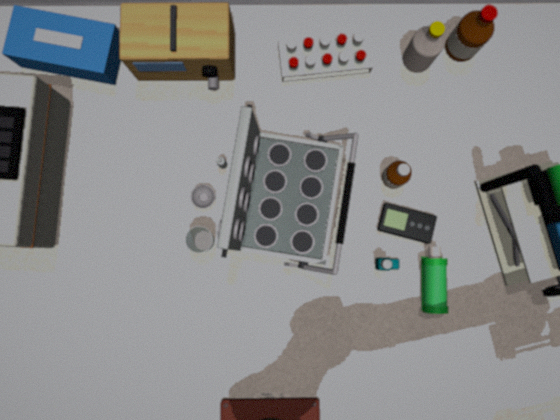

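The side view shows the open lid at about (245,190), with the cup, beaker and canister behind it and the handle bar at (340,180). The top view shows the lid at about (240,180), the sleeve at (347,203), and the canister (222,160), cup (203,195) and beaker (200,238) on the lid's rear side.

```bash
python3 - <<'E'
from h import *
D={n:np.load(n+'0.npz') for n in('side','top')}
P=D['top']['P'];d=D['top']['d'];img=D['top']['img'].astype(int)
ok=d>0
for (u,v) in [(60,330),(150,300),(420,120),(260,100),(30,280),(350,400),(450,350)]: print(u,v,P[v,u].round(4),d[v,u])
roi=np.zeros_like(ok);roi[95:280,180:450]=1
# deck
X=P[ok&roi]; 
m=ok&roi&(P[...,2]>.05)&(P[...,2]<.075); m[:,:235]=0;m[:,345:]=0
Q=P[m]; print('deck z',np.percentile(Q[:,2],[5,25,50,75,95]).round(4))
m2=m&(abs(P[...,2]-np.median(Q[:,2]))<.006)
r=cv2.minAreaRect((P[m2][:,:2]*1000).astype(np.float32));print('deckrect',r)
# sleeve
dark=ok&roi&(img.max(-1)<45)&(P[...,2]>.06); dark[:,:325]=0; dark[:,370:]=0
S=P[dark];print('sleeve',len(S),S.mean(0).round(4),np.percentile(S[:,2],[5,50,95]).round(4));print(cv2.minAreaRect((S[:,:2]*1000).astype(np.float32)))
# lid top
for n in D:
    PP=D[n]['P'];dd=D[n]['d']
    for lo,hi in((.235,.25),(.25,.3)):
        mm=(dd>0)&(PP[...,2]>lo)&(PP[...,2]<hi)&(PP[...,0]>.3)&(PP[...,0]<.8)&(abs(PP[...,1])<.3)
        L=PP[mm]; 
        if len(L): print(n,lo,len(L),L.mean(0).round(4),L.max(0).round(3),cv2.minAreaRect((L[:,:2]*1000).astype(np.float32)))
E
```

```text
60 330 [0.2747 0.4947 0.0009] 1.2497102
150 300 [ 0.342   0.2847 -0.003 ] 1.2615993
420 120 [ 7.729e-01 -3.735e-01  4.000e-04] 1.303179
260 100 [0.8257 0.0197 0.0024] 1.3023044
30 280 [ 0.3923  0.5713 -0.0037] 1.2642014
350 400 [ 0.106  -0.1867  0.0028] 1.2389963
450 350 [ 2.173e-01 -4.264e-01  1.000e-04] 1.2538795
deck z [0.0508 0.0531 0.0559 0.0593 0.0641]
deckrect ((577.4156494140625, -55.8115234375), (197.70538330078125, 314.9234924316406), 80.34180450439453)
sleeve 441 [ 0.5561 -0.1681  0.1353] [0.1319 0.1353 0.1392]
((557.4430541992188, -168.47821044921875), (12.109539031982422, 174.6038360595703), 80.37239837646484)
side 0.235 185 [0.5407 0.075  0.2428] [0.729 0.092 0.25 ] ((593.6538696289062, 69.24835205078125), (20.329177856445312, 274.7589111328125), 84.62216186523438)
side 0.25 805 [0.5739 0.0645 0.2631] [0.738 0.093 0.268] ((597.0463256835938, 58.835269927978516), (22.869186401367188, 283.04083251953125), 80.24443054199219)
top 0.235 152 [0.5909 0.0479 0.2425] [0.729 0.074 0.25 ] ((593.4405517578125, 47.552085876464844), (3.545250654220581, 275.94097900390625), 79.68315124511719)
top 0.25 1771 [0.5952 0.058  0.2654] [0.736 0.092 0.274] ((597.5938720703125, 58.26813507080078), (23.35175895690918, 280.1410217285156), 80.204345703125)
```

```bash
python3 - <<'E'
from h import *
D=np.load('top0.npz');P=D['P'];d=D['d']
C=np.array([.5783,-.0474]);a=np.radians(80.2);R=np.array([[np.cos(a),np.sin(a)],[-np.sin(a),np.cos(a)]])
def box(n,u0,u1,v0,v1,zmin=.012):
    m=np.zeros_like(d,bool);m[v0:v1,u0:u1]=1;m&=(d>0)&(P[...,2]>zmin);Q=P[m];I=(Q[:,:2]-C)@R.T
    print(n,len(Q),'world',Q.min(0).round(3),Q.max(0).round(3),'imp',(I.min(0)*1e3).round(),(I.max(0)*1e3).round())
box('bottle',383,415,155,190);box('meter',376,440,198,245);box('inhaler',372,402,252,275);box('spacer',415,452,245,318)
box('rack',475,560,160,300);box('canister',214,229,150,170);box('cup',188,217,180,210);box('beaker',184,216,222,254)
m=(d>0)&(P[...,2]>.04)&(P[...,2]<.075);m[:, :240]=0;m[:,345:]=0;m[:125]=0;m[280:]=0
I=(P[m][:,:2]-C)@R.T*1e3;print(np.percentile(I,[1,99],axis=0).round())
E
```

```text
bottle 625 world [ 0.602 -0.329  0.013] [ 0.66  -0.273  0.126] imp [-269. -124.] [-212.  -67.]
meter 1625 world [ 0.47  -0.398  0.012] [ 0.569 -0.259  0.035] imp [-354.  -30.] [-221.   50.]
inhaler 300 world [ 0.409 -0.308  0.012] [ 0.439 -0.251  0.09 ] imp [-284.   98.] [-225.  131.]
spacer 1491 world [ 0.309 -0.415  0.013] [ 0.461 -0.356  0.065] imp [-404.   57.] [-331.  211.]
rack 7219 world [ 0.347 -0.693  0.012] [ 0.666 -0.502  0.276] imp [-656. -196.] [-442.  129.]
canister 88 world [0.657 0.1   0.014] [0.676 0.12  0.065] imp [160. -69.] [180. -50.]
cup 240 world [0.558 0.129 0.012] [0.617 0.185 0.028] imp [174.  -4.] [232.  55.]
beaker 381 world [0.452 0.125 0.012] [0.514 0.187 0.092] imp [153.  97.] [216. 160.]
[[-105. -149.]
 [  87.  147.]]
```

```bash
cat >> h.py <<'E'
C=np.array([.5783,-.0474]);A=np.radians(80.2);RI=np.array([[np.cos(A),-np.sin(A)],[np.sin(A),np.cos(A)]])
def w(ix,iy,z): return np.r_[C+RI@[ix,iy],z]
def rows(P0,R0,pts):
    for p in pts: print((R0.T@(np.array(p)-P0)*100).round(1).tolist())
E
python3 - <<'E'
from h import *
s=arm.get_state()
print(w(.158,0,.4))
rows(s['tool_pos'],s['eef_rot'],[(.148,-.633,.4),(.45,-.25,.4),w(.158,0,.4)])
Rd=np.array([[np.cos(A),np.sin(A),0],[np.sin(A),-np.cos(A),0],[0,0,-1]])
from scipy.spatial.transform import Rotation as Q
print(Q.from_matrix(s['eef_rot'].T@Rd).as_rotvec(degrees=True))
E
```

```text
[0.6051931  0.10829445 0.4       ]
[-0.0, 0.0, -10.9]
[38.1, -30.4, -10.8]
[61.4, -61.7, -10.8]
[-7.79228174e-02 -4.63815440e-02 -6.70351014e+01]
```

Request:
arm_command --targets '[[[0, 0, -5.5, 0, 0, 0], [0, 0, -10.8, 0, 0, 0], [4.5, -3.5, -10.8, 0, 0, -6], [9, -7, -10.8, 0, 0, -12], [13.5, -10.5, -10.8, 0, 0, -18], [18, -14, -10.8, 0, 0, -24], [22.5, -17.5, -10.8, 0, 0, -30], [27, -21, -10.8, 0, 0, -36], [31, -24.5, -10.8, 0, 0, -42], [35, -28, -10.8, 0, 0, -48], [38, -30.5, -10.8, 0, 0, -54], [38, -30.5, -10.8, 0, 0, -58]]]' --jaw 0

```text
time: 1.6
tool_pos: [0.4504, -0.2459, 0.4]
eef_rot: [[0.315, 0.949, 0.0], [0.949, -0.315, 0.001], [0.001, -0.0, -1.0]]
contact_force: [-0.7, -0.5, -0.1]
opening: 0.002
grip_force: 0.0
```

Request:
arm_command --targets '[[[5, 0.5, 0, 0, 0, -2], [10, 1, 0, 0, 0, -4], [15, 1.4, 0, 0, 0, -6], [20, 1.8, 0, 0, 0, -8.6], [25, 2.3, 0, 0, 0, -8.6], [30, 2.8, 0, 0, 0, -8.6], [34.5, 3.2, 0, 0, 0, -8.6], [38.5, 3.5, 0, 0, 0, -8.6], [38.5, 3.5, 4, 0, 0, -8.6], [38.5, 3.5, 8, 0, 0, -8.6], [38.5, 3.5, 11.4, 0, 0, -8.6], [38.5, 3.5, 11.4, 0, 0, -8.6]]]'

```text
time: 3.1
tool_pos: [0.6047, 0.1031, 0.2835]
eef_rot: [[0.178, 0.984, -0.005], [0.984, -0.178, -0.001], [-0.002, -0.005, -1.0]]
contact_force: [-0.3, -0.3, 1.1]
opening: 0.006
grip_force: 0.0
```

```bash
python3 - <<'E'
from h import *
s=arm.get_state();p=s['tool_pos'];R=s['eef_rot'];print(p,R.round(3).tolist(),s['qpos'].round(2))
print('imp',RI.T@(p[:2]-C))
print('axis0 x off',9.5)
r=.15
for th in np.r_[1.60,np.arange(1.5,-.01,-.1),-.03]:
    q=w(.095-r*np.cos(th)+.018*np.sin(th)+.0095,0,.066+r*np.sin(th)+.018*np.cos(th)+.07)
    print(round(th,2),(R.T@(q-p)*100).round(2).tolist())
c=cap('side');cv2.imwrite('pics/s1.png',c['img'][60:300,150:450,::-1].repeat(2,0).repeat(2,1))
E
```

```text
[0.60474633 0.10305051 0.28353755] [[0.178, 0.984, -0.005], [0.984, -0.178, -0.001], [-0.002, -0.005, -1.0]] [ 0.29  0.34 -0.68  1.54  0.22  1.34 -0.58]
imp [ 0.15275654 -0.00045232]
axis0 x off 9.5
1.6 [-2.59, -0.03, -0.18]
1.5 [-4.09, -0.02, -0.33]
1.4 [-5.6, -0.0, -0.32]
1.3 [-7.1, 0.01, -0.17]
1.2 [-8.58, 0.02, 0.14]
1.1 [-10.02, 0.03, 0.59]
1.0 [-11.41, 0.05, 1.18]
0.9 [-12.74, 0.06, 1.91]
0.8 [-13.98, 0.08, 2.76]
0.7 [-15.13, 0.09, 3.74]
0.6 [-16.18, 0.1, 4.83]
0.5 [-17.12, 0.12, 6.01]
0.4 [-17.93, 0.13, 7.28]
0.3 [-18.61, 0.14, 8.63]
0.2 [-19.15, 0.15, 10.04]
0.1 [-19.55, 0.16, 11.5]
-0.0 [-19.8, 0.17, 12.99]
-0.03 [-19.85, 0.18, 13.44]
```

View pics/s1.png

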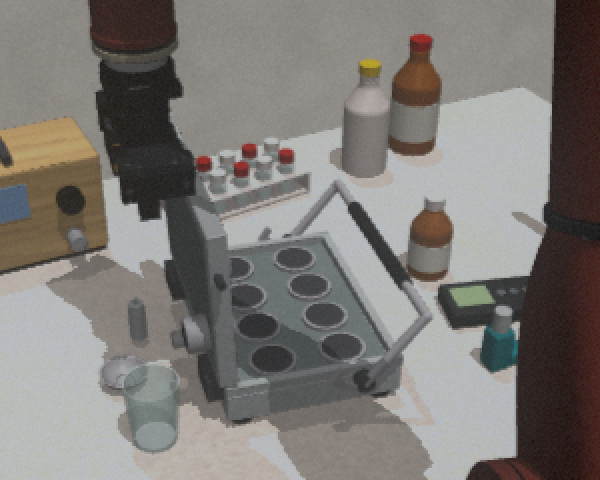

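The crop shows the closed fingers at (150,200), hanging behind the upright lid. The gripper body is just above the lid's edge and clear of it, so I can start pushing.

Request:
arm_command --targets '[[[-1, 0, 0, 0, 0, 0], [-1.8, 0, -0.1, 0, 0, 0], [-2.3, 0, -0.2, 0, 0, 0], [-2.8, 0, -0.2, 0, 0, 0], [-3.3, 0, -0.2, 0, 0, 0], [-3.8, 0, -0.3, 0, 0, 0], [-4.3, 0, -0.3, 0, 0, 0], [-4.8, 0, -0.3, 0, 0, 0], [-5.3, 0, -0.3, 0, 0, 0], [-5.8, 0, -0.3, 0, 0, 0], [-6.3, 0, -0.2, 0, 0, 0], [-6.8, 0, -0.2, 0, 0, 0]]]'

```text
time: 4.65
tool_pos: [0.5949, 0.0392, 0.2901]
eef_rot: [[0.175, 0.985, 0.004], [0.985, -0.175, 0.003], [0.004, 0.004, -1.0]]
contact_force: [1.8, 6.7, 3.5]
opening: 0.006
grip_force: 3.9
```

```bash
cat > st.py <<'E'
from h import *
s=arm.get_state();p=s['tool_pos'];R=s['eef_rot'];print(s['time'],p.round(4),R.round(3).tolist(),s['contact_force'].round(1))
i=RI.T@(p[:2]-C);print('imp',i,p[2]);r=.15
c=cap('top');P=pts(c);v=(c['depth']>0)
J=(P[...,:2]-C)@RI
m=v&(J[...,1]>.06+0)&(J[...,1]<.13)&(J[...,0]>-.112)&(J[...,0]<.05)&(P[...,2]>.08);m2=v&(J[...,1]<-.06)&(J[...,1]>-.13)&(J[...,0]>-.108)&(J[...,0]<.06)&(P[...,2]>.078)&(P[...,2]<.28)
for k in (m,m2):
    if k.sum()>20:
        f=np.polyfit(J[...,0][k],P[...,2][k],1);print('lid slope ang',np.arctan(-f[0]),k.sum(),'zmax',np.percentile(P[...,2][k],98).round(3),'xmin',np.percentile(J[...,0][k],2).round(3),'zmed',np.median(P[...,2][k]).round(4))
m=v&(c['img'].max(-1)<45)&(J[...,0]<-.112)&(J[...,0]>-.18)&(J[...,1]>-.08)&(J[...,1]<.08)
if m.any(): print('sleeve',np.median(J[m],0).round(4),np.median(P[...,2][m]).round(4),m.sum())
for th in np.arange(1.5,-.11,-.1):
    q=w(.095-r*np.cos(th)+.018*np.sin(th)+.0095,0,.066+r*np.sin(th)+.018*np.cos(th)+.07)
    print(round(th,2),(R.T@(q-p)*100).round(1).tolist(),end=' ')
E
python3 st.py
```

```text
4.65 [0.5949 0.0392 0.2901] [[0.175, 0.985, 0.004], [0.985, -0.175, 0.003], [0.004, 0.004, -1.0]] [1.8 6.7 3.5]
imp [ 0.08820096 -0.00156988] 0.2901470264534641
lid slope ang -0.2577794950141938 2969 zmax 0.675 xmin -0.017 zmed 0.663
lid slope ang -0.3161979030635967 145 zmax 0.266 xmin 0.048 zmed 0.2626
sleeve [-0.1226  0.0016] 0.1355 375
1.5 [2.4, -0.2, 0.3] 1.4 [0.9, -0.2, 0.3] 1.3 [-0.7, -0.2, 0.5] 1.2 [-2.1, -0.1, 0.8] 1.1 [-3.6, -0.1, 1.2] 1.0 [-5.0, -0.1, 1.8] 0.9 [-6.3, -0.1, 2.5] 0.8 [-7.5, -0.1, 3.4] 0.7 [-8.7, -0.1, 4.3] 0.6 [-9.8, -0.1, 5.4] 0.5 [-10.7, -0.1, 6.6] 0.4 [-11.5, -0.1, 7.9] 0.3 [-12.2, -0.1, 9.2] 0.2 [-12.8, -0.1, 10.6] 0.1 [-13.2, -0.1, 12.1] -0.0 [-13.4, -0.1, 13.6] -0.1 [-13.5, -0.1, 15.1]
```

Request:
arm_command --targets '[[[-0.5, 0, 0.4, 0, 0, 0], [-1.0, 0, 0.5, 0, 0, 0], [-1.5, 0, 0.6, 0, 0, 0], [-2.0, 0, 0.7, 0, 0, 0], [-2.5, 0, 0.9, 0, 0, 0], [-3, 0, 1.0, 0, 0, 0], [-3.5, 0, 1.2, 0, 0, 0], [-4, 0, 1.4, 0, 0, 0], [-4.5, 0, 1.6, 0, 0, 0], [-5, 0, 1.8, 0, 0, 0], [-5.5, 0, 2.1, 0, 0, 0], [-6, 0, 2.3, 0, 0, 0]]]'

```text
time: 6.2
tool_pos: [0.5841, -0.0218, 0.2663]
eef_rot: [[0.177, 0.984, 0.003], [0.984, -0.177, 0.001], [0.001, 0.003, -1.0]]
contact_force: [3.6, 5.0, 3.1]
opening: 0.008
grip_force: 2.7
```

```bash
python3 st.py
```

```text
6.2 [ 0.5841 -0.0218  0.2663] [[0.177, 0.984, 0.003], [0.984, -0.177, 0.001], [0.001, 0.003, -1.0]] [3.6 5.  3.1]
imp [ 0.02623484 -0.00134894] 0.2663254239131618
lid slope ang 0.12805718115800857 4459 zmax 0.657 xmin -0.057 zmed 0.6401
lid slope ang -0.6829803180765316 57 zmax 0.235 xmin -0.03 zmed 0.2286
sleeve [-0.1225  0.0005] 0.1354 380
1.5 [8.6, -0.2, -2.0] 1.4 [7.1, -0.2, -2.0] 1.3 [5.5, -0.2, -1.9] 1.2 [4.1, -0.2, -1.6] 1.1 [2.6, -0.1, -1.1] 1.0 [1.2, -0.1, -0.6] 0.9 [-0.1, -0.1, 0.2] 0.8 [-1.3, -0.1, 1.0] 0.7 [-2.5, -0.1, 2.0] 0.6 [-3.5, -0.1, 3.1] 0.5 [-4.5, -0.1, 4.3] 0.4 [-5.3, -0.1, 5.5] 0.3 [-6.0, -0.1, 6.9] 0.2 [-6.5, -0.1, 8.3] 0.1 [-6.9, -0.1, 9.7] -0.0 [-7.2, -0.1, 11.2] -0.1 [-7.3, -0.1, 12.7]
```

Request:
arm_command --targets '[[[-0.5, 0, 0.5, 0, 0, 0], [-0.9, 0, 0.7, 0, 0, 0], [-1.3, 0, 1.0, 0, 0, 0], [-1.7, 0, 1.3, 0, 0, 0], [-2.1, 0, 1.6, 0, 0, 0], [-2.5, 0, 2.0, 0, 0, 0], [-2.8, 0, 2.35, 0, 0, 0], [-3.15, 0, 2.7, 0, 0, 0], [-3.5, 0, 3.1, 0, 0, 0], [-3.8, 0, 3.5, 0, 0, 0], [-4.15, 0, 3.9, 0, 0, 0], [-4.5, 0, 4.3, 0, 0, 0]]]'

```text
time: 7.75
tool_pos: [0.5751, -0.0665, 0.2218]
eef_rot: [[0.177, 0.984, -0.0], [0.984, -0.177, 0.0], [0.0, -0.001, -1.0]]
contact_force: [2.0, 2.1, 2.7]
opening: 0.008
grip_force: 1.8
```

```bash
python3 st.py
```

```text
7.75 [ 0.5751 -0.0665  0.2218] [[0.177, 0.984, -0.0], [0.984, -0.177, 0.0], [0.0, -0.001, -1.0]] [2.  2.1 2.7]
imp [-1.93505190e-02 -8.11606607e-05] 0.22180761294204185
lid slope ang 1.2737951026938457 4618 zmax 0.625 xmin -0.091 zmed 0.6021
lid slope ang 0.4833161789796705 21 zmax 0.119 xmin 0.036 zmed 0.1075
sleeve [-0.1239 -0.0562] 0.1353 114
1.5 [13.1, -0.1, -6.5] 1.4 [11.6, -0.1, -6.5] 1.3 [10.1, -0.1, -6.4] 1.2 [8.6, -0.1, -6.0] 1.1 [7.2, -0.1, -5.6] 1.0 [5.8, -0.1, -5.0] 0.9 [4.5, -0.0, -4.3] 0.8 [3.2, -0.0, -3.4] 0.7 [2.1, -0.0, -2.5] 0.6 [1.0, -0.0, -1.4] 0.5 [0.1, -0.0, -0.2] 0.4 [-0.7, -0.0, 1.1] 0.3 [-1.4, 0.0, 2.4] 0.2 [-2.0, 0.0, 3.8] 0.1 [-2.4, 0.0, 5.3] -0.0 [-2.6, 0.0, 6.8] -0.1 [-2.7, 0.0, 8.3]
```

Request:
arm_command --targets '[[[-0.3, 0, 0.4, 0, 0, 0], [-0.5, 0, 0.8, 0, 0, 0], [-0.7, 0, 1.1, 0, 0, 0], [-0.9, 0, 1.45, 0, 0, 0], [-1.1, 0, 1.8, 0, 0, 0], [-1.25, 0, 2.15, 0, 0, 0], [-1.4, 0, 2.5, 0, 0, 0], [-1.55, 0, 2.8, 0, 0, 0], [-1.7, 0, 3.1, 0, 0, 0], [-1.8, 0, 3.4, 0, 0, 0], [-1.9, 0, 3.7, 0, 0, 0], [-2.0, 0, 4.0, 0, 0, 0]]]'

```text
time: 9.3
tool_pos: [0.5717, -0.0863, 0.1821]
eef_rot: [[0.178, 0.984, -0.0], [0.984, -0.178, 0.0], [-0.0, -0.0, -1.0]]
contact_force: [0.4, 1.5, 2.2]
opening: 0.005
grip_force: 1.4
```

```bash
python3 st.py; python3 -c "
from h import *
c=cap('side');cv2.imwrite('pics/s2.png',c['img'][60:300,150:450,::-1].repeat(2,0).repeat(2,1))"
```

```text
9.3 [ 0.5717 -0.0863  0.1821] [[0.178, 0.984, -0.0], [0.984, -0.178, 0.0], [-0.0, -0.0, -1.0]] [0.4 1.5 2.2]
imp [-0.03946726 -0.0001056 ] 0.18205951586277982
lid slope ang 1.313118779048597 4636 zmax 0.598 xmin -0.106 zmed 0.5687
lid slope ang 0.194330303541455 490 zmax 0.108 xmin -0.023 zmed 0.0956
1.5 [15.1, -0.1, -10.5] 1.4 [13.6, -0.1, -10.5] 1.3 [12.1, -0.1, -10.3] 1.2 [10.6, -0.1, -10.0] 1.1 [9.2, -0.1, -9.6] 1.0 [7.8, -0.1, -9.0] 0.9 [6.5, -0.1, -8.3] 0.8 [5.2, -0.1, -7.4] 0.7 [4.1, -0.0, -6.4] 0.6 [3.0, -0.0, -5.3] 0.5 [2.1, -0.0, -4.2] 0.4 [1.3, -0.0, -2.9] 0.3 [0.6, -0.0, -1.5] 0.2 [0.1, -0.0, -0.1] 0.1 [-0.3, -0.0, 1.3] -0.0 [-0.6, -0.0, 2.8] -0.1 [-0.7, -0.0, 4.3]
```

View pics/s2.png

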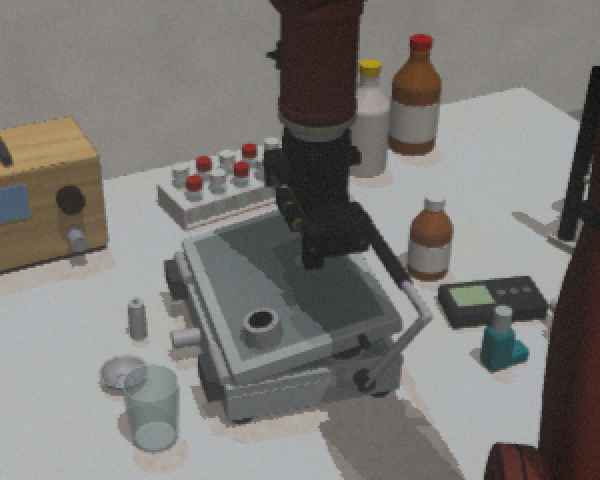

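The crop shows the lid at about 0.2 rad with the fingers on it at (313,260). The handle is still raised and its surroundings are untouched.

Request:
arm_command --targets '[[[-0.1, 0, 0.3, 0, 0, 0], [-0.2, 0, 0.6, 0, 0, 0], [-0.3, 0, 0.9, 0, 0, 0], [-0.4, 0, 1.2, 0, 0, 0], [-0.45, 0, 1.5, 0, 0, 0], [-0.5, 0, 1.75, 0, 0, 0], [-0.5, 0, 2.0, 0, 0, 0], [-0.6, 0, 2.2, 0, 0, 0], [-0.6, 0, 2.4, 0, 0, 0], [-0.6, 0, 2.55, 0, 0, 0], [-0.6, 0, 2.7, 0, 0, 0], [-0.6, 0, 2.8, 0, 0, 0]]]'

```text
time: 10.9
tool_pos: [0.5706, -0.0927, 0.1542]
eef_rot: [[0.178, 0.984, -0.0], [0.984, -0.178, -0.001], [-0.001, 0.0, -1.0]]
contact_force: [-0.3, -2.4, 3.9]
opening: 0.006
grip_force: 1.6
```

```bash
python3 st.py
```

```text
10.9 [ 0.5706 -0.0927  0.1542] [[0.178, 0.984, -0.0], [0.984, -0.178, -0.001], [-0.001, 0.0, -1.0]] [-0.3 -2.4  3.9]
imp [-0.04593097 -0.00012072] 0.15421187993631386
lid slope ang 1.3205560981518523 4469 zmax 0.58 xmin -0.108 zmed 0.546
lid slope ang -0.002995720431392587 673 zmax 0.09 xmin -0.039 zmed 0.0853
1.5 [15.8, -0.1, -13.3] 1.4 [14.3, -0.1, -13.3] 1.3 [12.8, -0.1, -13.1] 1.2 [11.3, -0.1, -12.8] 1.1 [9.8, -0.1, -12.4] 1.0 [8.4, -0.1, -11.8] 0.9 [7.1, -0.1, -11.1] 0.8 [5.9, -0.1, -10.2] 0.7 [4.7, -0.1, -9.2] 0.6 [3.7, -0.0, -8.1] 0.5 [2.7, -0.0, -7.0] 0.4 [1.9, -0.0, -5.7] 0.3 [1.2, -0.0, -4.3] 0.2 [0.7, -0.0, -2.9] 0.1 [0.3, -0.0, -1.5] -0.0 [0.0, -0.0, 0.0] -0.1 [-0.1, -0.0, 1.5]
```

Request:
arm_command --targets '[[[0, 0, 0.1, 0, 0, 0], [0, 0, 0.2, 0, 0, 0], [0, 0, 0.3, 0, 0, 0], [0, 0, 0.4, 0, 0, 0]]]'

```text
time: 11.45
tool_pos: [0.5707, -0.0925, 0.1538]
eef_rot: [[0.178, 0.984, 0.0], [0.984, -0.178, -0.002], [-0.002, 0.001, -1.0]]
contact_force: [-19.6, -1.3, 45.5]
opening: 0.007
grip_force: 22.8
```

Request:
arm_command --targets '[[[0, 0, -0.4, 0, 0, 0], [0, 0, -1.5, 0, 0, 0], [0, 0, -4, 0, 0, 0], [0, 0, -7, 0, 0, 0], [0, 0, -8.4, 0, 0, 0], [-3, -1, -8.4, 0, 0, 0], [-6, -2, -8.4, 0, 0, 0], [-7.8, -3, -8.4, 0, 0, 0], [-7.8, -3, -8.4, 0, 0, 0]]]'

```text
time: 12.58
tool_pos: [0.5263, -0.1649, 0.2338]
eef_rot: [[0.18, 0.984, -0.001], [0.984, -0.18, -0.0], [-0.0, -0.001, -1.0]]
contact_force: [0.5, -0.4, -0.7]
opening: 0.009
grip_force: 0.0
```

```bash
cat > st2.py <<'E'
from h import *
s=arm.get_state();p=s['tool_pos'];R=s['eef_rot'];print(s['time'],p.round(4),s['contact_force'].round(1),'imp',(RI.T@(p[:2]-C)).round(4))
for ph in np.r_[.874,np.arange(.8,-.05,-.1),-.114]:
    q=w(-.055-.1057*np.cos(ph),.03,.045+.1057*np.sin(ph)+.009+.07);print(round(ph,2),(R.T@(q-p)*100).round(2).tolist())
for n in('top','side'):
    c=cap(n);P=pts(c);v=c['depth']>0;J=(P[...,:2]-C)@RI
    m=v&(J[...,1]<.07)&(J[...,1]>-.13)&(J[...,0]>-.09)&(J[...,0]<.06)&(P[...,2]>.07)&(P[...,2]<.11)
    if m.sum()>50:
        f=np.linalg.lstsq(np.c_[J[m],np.ones(m.sum())],P[...,2][m],rcond=None)[0];print(n,'lid plane',f.round(4),m.sum())
    m=v&(c['img'].max(-1)<50)&(J[...,0]<-.112)&(J[...,0]>-.18)&(J[...,1]>-.085)&(J[...,1]<.085)&(P[...,2]<.142)
    if m.any(): print('sleeve',np.median(J[m],0).round(4),np.median(P[...,2][m]).round(4),m.sum())
cv2.imwrite('pics/s%d.png'%(s['time']*100),c['img'][60:300,150:450,::-1].repeat(2,0).repeat(2,1));print('s%d'%(s['time']*100))
E
python3 st2.py
```

```text
12.575 [ 0.5263 -0.1649  0.2338] [ 0.5 -0.4 -0.7] imp [-0.1247  0.0312]
0.87 [0.19, 0.12, 2.87]
0.8 [-0.39, 0.13, 3.39]
0.7 [-1.11, 0.14, 4.17]
0.6 [-1.75, 0.14, 5.01]
0.5 [-2.3, 0.15, 5.91]
0.4 [-2.76, 0.16, 6.86]
0.3 [-3.13, 0.16, 7.85]
0.2 [-3.39, 0.17, 8.88]
0.1 [-3.54, 0.17, 9.92]
0.0 [-3.6, 0.17, 10.98]
-0.11 [-3.53, 0.17, 12.18]
top lid plane [-0.0001  0.0005  0.0853] 5752
side lid plane [-0.001   0.0011  0.084 ] 2660
sleeve [-0.1194  0.0101] 0.1332 259
s1257
```

Request:
arm_command --targets '[[[0, 0, 1.5, 0, 0, 0], [0, 0, 2.6, 0, 0, 0], [0, 0, 2.9, 0, 0, 0], [-0.4, 0, 3.4, 0, 0, 0], [-0.8, 0, 3.8, 0, 0, 0], [-1.15, 0, 4.2, 0, 0, 0], [-1.5, 0, 4.6, 0, 0, 0], [-1.75, 0, 5.0, 0, 0, 0], [-2.05, 0, 5.45, 0, 0, 0], [-2.3, 0, 5.9, 0, 0, 0], [-2.55, 0, 6.4, 0, 0, 0], [-2.75, 0, 6.9, 0, 0, 0]]]'

```text
time: 14.18
tool_pos: [0.5229, -0.1922, 0.1656]
eef_rot: [[0.179, 0.984, 0.001], [0.984, -0.179, -0.002], [-0.002, 0.002, -1.0]]
contact_force: [-0.3, -5.0, 7.5]
opening: 0.002
grip_force: 3.3
```

```bash
python3 st2.py
```

```text
14.175 [ 0.5229 -0.1922  0.1656] [-0.3 -5.   7.5] imp [-0.1521  0.03  ]
0.87 [2.92, -0.02, -3.95]
0.8 [2.34, -0.02, -3.42]
0.7 [1.62, -0.01, -2.65]
0.6 [0.98, -0.01, -1.81]
0.5 [0.43, -0.01, -0.9]
0.4 [-0.03, -0.0, 0.05]
0.3 [-0.39, -0.0, 1.04]
0.2 [-0.65, -0.0, 2.07]
0.1 [-0.8, -0.0, 3.11]
0.0 [-0.85, -0.0, 4.17]
-0.11 [-0.78, -0.01, 5.37]
top lid plane [0.0007 0.0013 0.0852] 5763
sleeve [-0.1469 -0.036 ] 0.0007 2
side lid plane [0.0002 0.001  0.084 ] 2675
sleeve [-0.148   0.0287] 0.0938 322
s1417
```

```bash
ls -t pics | head -1 | xargs -I{} cp pics/{} pics/handle.png
```

```text
(no output)
```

View pics/handle.png

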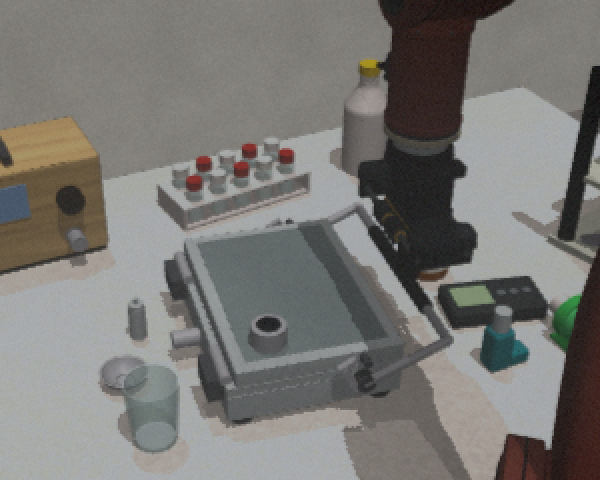

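The crop shows the lid flat and the handle about half down, with the fingers on the sleeve at (405,250). The bottle and inhaler stand clear.

Request:
arm_command --targets '[[[-0.1, 0, 0.5, 0, 0, 0], [-0.25, 0, 1.0, 0, 0, 0], [-0.4, 0, 1.5, 0, 0, 0], [-0.5, 0, 2.0, 0, 0, 0], [-0.6, 0, 2.5, 0, 0, 0], [-0.6, 0, 3.0, 0, 0, 0], [-0.6, 0, 3.5, 0, 0, 0], [-0.6, 0, 3.9, 0, 0, 0], [-0.6, 0, 4.3, 0, 0, 0], [-0.6, 0, 4.6, 0, 0, 0], [-0.6, 0, 4.9, 0, 0, 0], [-0.6, 0, 5.1, 0, 0, 0]]]'

```text
time: 15.78
tool_pos: [0.5212, -0.1965, 0.114]
eef_rot: [[0.178, 0.984, -0.0], [0.984, -0.178, 0.0], [0.0, -0.0, -1.0]]
contact_force: [-0.5, -1.5, 3.5]
opening: 0.004
grip_force: 1.8
```

```bash
python3 st2.py
```

```text
15.775 [ 0.5212 -0.1965  0.114 ] [-0.5 -1.5  3.5] imp [-0.1566  0.0309]
0.87 [3.38, 0.06, -9.1]
0.8 [2.8, 0.07, -8.58]
0.7 [2.08, 0.07, -7.81]
0.6 [1.44, 0.08, -6.97]
0.5 [0.89, 0.08, -6.07]
0.4 [0.43, 0.09, -5.11]
0.3 [0.06, 0.09, -4.12]
0.2 [-0.2, 0.09, -3.1]
0.1 [-0.36, 0.09, -2.05]
0.0 [-0.41, 0.09, -1.0]
-0.11 [-0.34, 0.09, 0.2]
top lid plane [0.0015 0.0021 0.0853] 5754
sleeve [-0.1228  0.0385] 0.138 93
side lid plane [ 0.0004 -0.0005  0.084 ] 2657
sleeve [-0.1459  0.0275] 0.0781 526
s1577
```

Request:
arm_command --targets '[[[0, 0, 0.05, 0, 0, 0], [0, 0, 0.1, 0, 0, 0], [0, 0, 0.15, 0, 0, 0], [0, 0, 0.2, 0, 0, 0]]]'

```text
time: 16.38
tool_pos: [0.5213, -0.1961, 0.1122]
eef_rot: [[0.177, 0.984, -0.0], [0.984, -0.177, 0.0], [0.0, -0.0, -1.0]]
contact_force: [-0.6, 1.0, 3.3]
opening: 0.005
grip_force: 1.8
```

Request:
arm_command --targets '[[[0, 0, 0.05, 0, 0, 0], [0, 0, 0.1, 0, 0, 0], [0, 0, 0.15, 0, 0, 0]]]'

```text
time: 16.75
tool_pos: [0.5214, -0.1961, 0.1116]
eef_rot: [[0.177, 0.984, -0.0], [0.984, -0.177, 0.0], [-0.0, -0.0, -1.0]]
contact_force: [-6.9, 3.4, 16.9]
opening: 0.004
grip_force: 8.9
```

The handle is at its stop: 17 N, with the height no longer changing. I'll retreat straight up and check.

Request:
arm_command --targets '[[[0, 0, -0.3, 0, 0, 0], [0, 0, -2, 0, 0, 0], [0, 0, -6, 0, 0, 0], [0, 0, -11, 0, 0, 0], [0, 0, -16, 0, 0, 0], [0, 0, -21, 0, 0, 0], [-5, -4, -21, 0, 0, 0], [-10, -8, -21, 0, 0, 0], [-15, -10, -21, 0, 0, 0], [-15, -10, -21, 0, 0, 0]]]'

```text
time: 18.0
tool_pos: [0.393, -0.3303, 0.3215]
eef_rot: [[0.185, 0.983, -0.0], [0.983, -0.185, -0.002], [-0.002, -0.0, -1.0]]
contact_force: [1.0, 0.6, -0.6]
opening: 0.005
grip_force: 0.0
```

```bash
python3 st2.py | tail -6; python3 - <<'E'
from h import *
c=cap('top');P=pts(c);d=c['depth'];J=(P[...,:2]-C)@RI
m=(d>0)&(J[...,0]<-.14)&(J[...,0]>-.185)&(abs(J[...,1])<.08)&(P[...,2]>.015)
print('bar',np.median(J[m],0),np.percentile(P[...,2][m],[50,90]),m.sum())
O=np.load('top0.npz')['P']
def box(n,u0,u1,v0,v1):
    for Q in(O,P):
        q=Q[v0:v1,u0:u1].reshape(-1,3);q=q[(q[:,2]>.012)&(q[:,2]<.3)];print(n,q.mean(0).round(4) if len(q) else None,len(q))
box('bottle',383,415,155,190);box('meter',376,440,198,245);box('inhaler',372,402,252,275);box('canister',214,229,150,170);box('cup',188,217,180,210);box('beaker',184,216,222,254)
m=(d>0)&(P[...,2]>.075)&(P[...,2]<.095)&(J[...,0]>-.13)&(J[...,0]<.14)&(abs(J[...,1])<.17)
print(cv2.minAreaRect((J[m]*1000).astype(np.float32)))
cv2.imwrite('pics/topf.png',c['img'][:,:,::-1])
E
cp pics/$(ls -t pics|grep '^s[0-9]'|head -1) pics/final.png
```

```text
-0.11 [15.22, 10.21, 20.93]
top lid plane [-0.0002  0.0008  0.0852] 5768
sleeve [-0.1602  0.0029] 0.0415 417
side lid plane [-0.0002  0.0002  0.084 ] 2665
sleeve [-0.1579  0.0125] 0.0394 260
s1800
bar [-0.16097237  0.00016888] [0.04072477 0.04487252] 514
bottle [ 0.6268 -0.2938  0.0834] 625
bottle [ 0.6268 -0.2938  0.0831] 627
meter [ 0.5189 -0.3275  0.0262] 1625
meter [ 0.5189 -0.3276  0.0263] 1628
inhaler [ 0.4236 -0.2722  0.0499] 300
inhaler [ 0.4236 -0.2721  0.0496] 302
canister [0.6644 0.1093 0.0453] 88
canister [0.6643 0.109  0.0458] 89
cup [0.5892 0.1586 0.0178] 240
cup [0.5887 0.1592 0.0178] 240
beaker [0.4847 0.1646 0.0608] 381
beaker [0.4846 0.1646 0.0602] 384
((-0.8776931762695312, -0.92901611328125), (212.69717407226562, 313.2522888183594), 0.05820692330598831)
```

View pics/final.png

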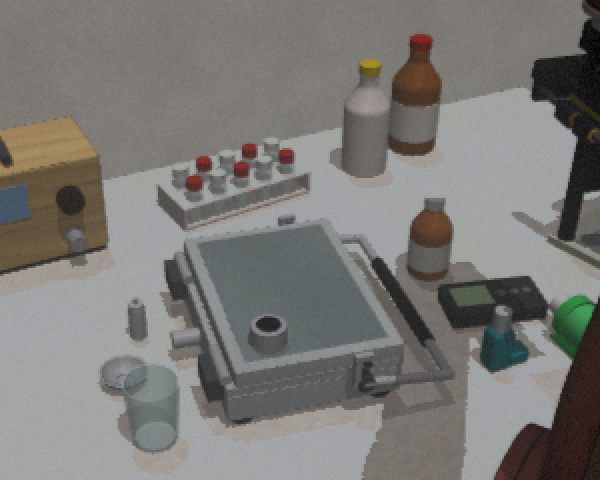

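The lid is flat at 84 mm. The bar is fully down at (400,300), its top at about 41.5 mm and 160 mm in front of the impactor's centre. Everything else is where it was, and the arm is clear.

```bash
python3 -c "
from station import arm
print(arm.job_done())"
```

```text
the job is handed in; nothing more can be done
None
```

The lid was eased fully shut, then the clamp handle was pushed fully down; nothing around the impactor moved, and the job was handed in after about 18 s. One press to confirm the lid was shut peaked at about 45 N at the fingertips.

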